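Clip the cap tin back into the bar's wall box

TASK

The emptied bottle-cap tin (the rectangular steel tin with the wooden grip) goes back into its green wall box: push it down past the spring flap until it stands fully home on the box floor and the flap has snapped shut over its rim, then let go. Leave the round tin with the same grip standing where it is.

Things in the scene. Friction and masses are not known exactly. Their poses are not given: they have to be found in the camera images.
- tin_grip (a point): Cap tin: loose open rectangular steel tin, 70 (x) by 90 mm (y), rim 50 mm high, 0.24 kg, on the shelf. A central stem carries a dark wooden grip block 44 (x) by 14 (y, pinch here) by 38 mm (z). Site: centre of that block, 81 mm above the tin's underside. z up; a half turn changes nothing.
- bay (a point): Floor centre of the open-topped bay, 84 (x, -43 to 41) by 112 mm (y), in the fixed green wall box, smooth; 8 mm above the shelf. x to the flap side, y along the flap, z up. The tin's x goes along the bay's x, either way round. Above the floor: side walls with flares end at 49, back wall with flare at 89. Seated, the tin stands on the floor, grip centre 81 above this point.
- flap (a joint): Polished steel spring flap on the bay's +x side, 64 mm wide, hinged at the bottom: 0 rad shut, + as its top swings out, stop 0.5. Shut, its lip (54 to 58 above bay floor) reaches in to x=+21, over a seated tin's rim; above it a lead-in slopes outward to x=52 at height 95. A tin pressed straight down (about 5 to 10 N, more than its weight) opens it 0.1 to 0.4; it snaps shut once the tin is 4 mm from the floor.
- pot_grip (a point): Not to be moved: loose round open steel tin, 74 mm in diameter, rim 50 mm high, 0.22 kg, on the shelf, with the same wooden grip block as the cap tin. Site: centre of that block, 81 mm above the underside; x along the block's 44 length, y across its 14 thickness, z up.

How it is judged:
On the way:
1. the cap tin, pressed down by the fingers in the mouth of the bay, pushes the spring flap open (value of joint flap above 0.08 rad and contact force between the fingers and anything else above 0.5 N and x of tin_grip in the frame of bay between -0.03 and 0.03 m and y of tin_grip in the frame of bay between -0.03 and 0.03 m and z of tin_grip in the frame of bay between 0.088 and 0.16 m), for 0.05 s.
At the end, for the whole second after the job is handed in: The cap tin stands in the bay: grip centre within 15 mm of the bay centre in x and y and 76 to 85 mm above the bay floor, tilt under 0.1 rad, x axes parallel within 0.35 rad; the flap is shut (under 0.05 rad); the round tin is upright (0.15 rad) within 30 mm of its start (x of tin_grip in the frame of bay between -0.015 and 0.015 m and y of tin_grip in the frame of bay between -0.015 and 0.015 m and z of tin_grip in the frame of bay between 0.076 and 0.085 m and angle between tin_grip's own z axis and vertical below 0.1 rad and angle between the x axis of tin_grip and the x axis of bay, either way round below 0.35 rad and value of joint flap below 0.05 rad and distance of pot_grip from where it was at the start of the episode below 0.03 m and angle between pot_grip's own z axis and vertical below 0.15 rad); the robot touches nothing.
It fails at once if the round tin is moved more than 50 mm or tipped over (distance of pot_grip from where it was at the start of the episode above 0.05 m or angle between pot_grip's own z axis and vertical above 0.5 rad).
It also fails if it takes over 42 s, if anything falls off the work surface, if the arm or the gripper's body presses on something with over 40 N, if the wrist force passes 120 N, or if a joint passes its speed limit or range.

ROBOT

A 7-joint arm with a two-finger parallel gripper is mounted at the origin on the work surface. World frame = base frame: x ahead of the robot, y to its left, z up, the work surface at z = 0. Lengths are in m, angles in rad, forces in N, time in s.
With the tool pointing down it reaches from about 0.4 to 0.85 m from the base axis. Payload 10.4 kg.
Tool frame: the origin (TCP) lies at the centre of the arm's flange, where the gripper is bolted on; the fingertips stand 173 mm ahead of it and the grasp point (between the pads) lies 155 mm ahead of it; z points along the fingers, y is the line along which they close (so a half turn about z gives the same grasp; the last joint's range is limited). The gripper opens to 85 mm and grips with 20 to 120 N. Pads are 22 mm wide; open, the fingers measure 114 mm over their backs; the gripper's body (76 mm by 85 mm) begins 54 mm behind the grasp point. The pads swing forward as they close: fully open they stand 13 mm farther back than shut.
Start: joints at [1.287, 0.332, -0.065, 1.46, 0.022, 1.35, -0.088], TCP at [0.161, -0.604, 0.405] pointing down, gripper open.
Joint ranges: [-2.6, 2.6], [-0.5, 2.12], [-1.47, 1.34], [0.16, 2.42], [-1.27, 4.41], [0.06, 2.06], [-2.6, 2.6]. Speed limits (rad/s): [2.22, 2.22, 2.79, 2.79, 3.14, 3.14, 3.14].

INTERFACE

Orientations are given as a unit quaternion [x, y, z, w].
In Python, from workcell import manip, viewer, finder gives the robot as it stands.
- The arm moves only by the tool arm_command, never from a script. Its argument "plan" is a list of rows, each an object with "dp": the shift along the tool's x, y, z in mm, a list of three; "spin": the turn about the tool's z in rad. A call has 1 to 5 rows; each row shifts and turns the commanded pose from where the row before left it, along the tool's axes as they then stand; what a row does not reach is not made up. A row lasts 1/10 s, in which the tool goes at most 50 mm and 8.59 degrees, less where a joint would pass 70% of its speed; a pose out of reach is approached as far as the arm can. A call is refused whole if a number of a shift passes 50 or a number of a turn 0.15, either way. A call with a gripper value outside its range is refused whole. "grip" is the closure, from -1 (fully open) to 1 (shut), set as the call begins (left out, the last holds). The fingers move at their own pace and stop on an object; "newtons" is the grip in N (left out, the last holds). Time passes only in rows, so rows that do not move let the fingers close. It gives the time, the measured TCP pose, the force, the opening and the grip force at its end, in the units of the state.
- manip.get_obs(): the state, without advancing time (a new reading comes with each control period).
- viewer.camera(name): name is "scene" or "side" or "wrist"; returns the picture (420x560x3 uint8, blue, green, red); there is no depth.
- viewer.camera_params(name): a dict with "vertical_fov" (degrees; the focal length in pixels is half the picture's height over the tangent of half this angle, whatever the lens; pixels are square), "cx", "cy" (the principal point, pixels), "R" (3x3) and "t" (3): a world point X has camera coordinates R X + t; the wrist camera has in their place "T_tool_cam" (4x4, takes a point from camera to tool coordinates, whose origin is the TCP and whose axes are the flange's). Camera axes: x right, y down, z forward; pixel columns grow to the right and rows downward; lengths in m; the calibration is good to about 2 mm. A picture is of the moment at which its call begins: read the wrist's pose just before it. camera_params takes no time and is no camera call.
- manip.hand_in(): hands the job in; it is judged then, once.
Trained networks look in the newest picture that a camera, given by its name, has taken for a name from the list of things; names that differ only in an ending like _2 or _b are one class to them, and where a whole thing is asked for, a point or a joint stands for the part that bears it (a point fixed in the world has none). Each returns a list of dicts, best first, with "score" (0 to 1); they miss things now and then, are a little off and sometimes report something else, mostly with a low value. They report only what shows in the picture. A call takes as long as a camera call.
- finder.find_in(camera, thing): "position" ([x, y, z] in m, in world coordinates, good to about 4 mm: the middle of the surface that is visible of it).
The state is a dict: "clock": time; "joint_pos": joint angles; "joint_velocities": joint speeds; "tau": joint torques, N m; "position": TCP position; "ee_rot": TCP orientation; "ft_force": force on the tool from outside, world axes, zero at the start; "torque": the same for the moment, N m; "grip_width": opening from 0.0 (shut) to 1.0 (fully open); "grasp_force": force on a finger pad.
Only numpy, scipy, OpenCV 4.12 (cv2) and the standard library are available. Lean on these libraries where they do the work, as an engineer would, in place of code of your own. Each camera call takes 0.05 s, during which the arm holds its last target. There are 200 camera calls.

## Working session

There is one attempt and no reset: what is moved stays moved. The work goes in short steps, Python scripts to look and compute and a tool call to move; the robot and the scene stay as the last step left them, time stands still between calls to the robot, and variables do not carry over. Pictures are saved under pics/ and viewed, at most 10 in all, crops included, and the job is handed in when it is done.

Besides the shell and the picture viewer there is one more tool, called after "Request:" as a command line: name --argument value ..., lists and objects as JSON in quotes. arm_command: Moves the arm, as the interface text tells. Its arguments: {"type":"object","properties":{"plan":{"type":"array","items":{"type":"object","properties":{"dp":{"type":"array","items":{"type":"number"}},"spin":{"type":"number"}}}},"grip":{"type":"number"},"newtons":{"type":"number"}},"required":["plan"]}

```bash
mkdir -p pics; python3 - <<'E'
from workcell import manip, viewer, finder
import cv2,numpy as np
o=manip.get_obs();print(o['position'],o['ee_rot'],o['clock'])
ims=[viewer.camera(n) for n in("scene","side")]
cv2.imwrite('pics/a.png',ims[0]);cv2.imwrite('pics/b.png',ims[1])
for n in("scene","side"):
    p=viewer.camera_params(n);print(n,p)
    for t in("tin_grip","pot_grip","flap"):
        print(n,t,[(np.round(d['position'],3),round(d['score'],2)) for d in finder.find_in(n,t)[:3]])
print(viewer.camera_params("wrist"))
E
```

```text
[ 0.16110564 -0.60374729  0.403893  ] [ 9.91510854e-01  1.30021844e-01 -1.37648864e-04 -7.25799283e-04] 0.0
scene {'vertical_fov': 54.95551898434434, 'cx': 273.7324689402283, 'cy': 212.19285625289396, 'R': array([[-0.89446347,  0.44678893,  0.01774132],
       [ 0.36009347,  0.74328786, -0.56378707],
       [-0.26508073, -0.4978984 , -0.82572961]]), 't': array([ 0.49768715, -0.15248771,  1.13710936])}
scene tin_grip [(array([ 0.483, -0.234,  0.037]), 0.56), (array([ 0.594, -0.012,  0.034]), 0.27)]
scene pot_grip [(array([ 0.594, -0.016,  0.034]), 0.88)]
scene flap [(array([0.574, 0.269, 0.065]), 0.71)]
side {'vertical_fov': 54.32117782236621, 'cx': 279.3237563764308, 'cy': 212.2145013098412, 'R': array([[ 0.77380435, -0.63340809,  0.00458512],
       [-0.47087856, -0.58006131, -0.66468208],
       [ 0.42367466,  0.51217484, -0.74711225]]), 't': array([-0.40812612,  0.3041011 ,  0.70016916])}
side tin_grip [(array([ 0.476, -0.247,  0.026]), 0.58)]
side pot_grip [(array([ 0.579, -0.028,  0.041]), 0.79)]
side flap [(array([0.569, 0.264, 0.077]), 0.69)]
{'vertical_fov': 59.90738700267153, 'cx': 272.88303071936923, 'cy': 214.01197281477195, 'T_tool_cam': array([[-3.89037992e-04, -9.60486760e-01, -2.78325408e-01,
         7.11653933e-02],
       [ 9.99999697e-01, -5.61286179e-04,  5.39189256e-04,
         1.23535616e-03],
       [-6.74104347e-04, -2.78325114e-01,  9.60486687e-01,
         2.98033582e-02],
       [ 0.00000000e+00,  0.00000000e+00,  0.00000000e+00,
         1.00000000e+00]])}
```

View pics/a.png

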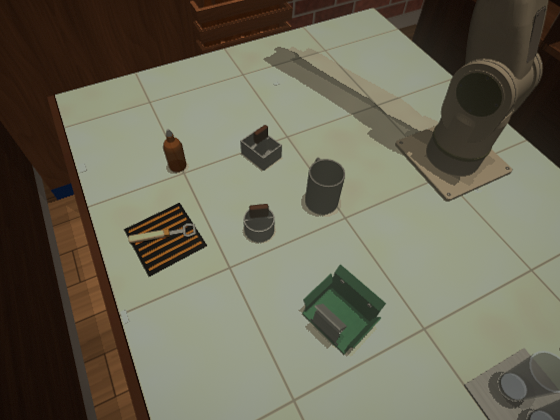

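View pics/b.png

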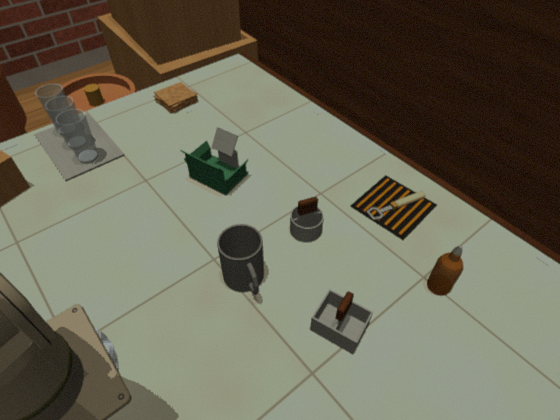

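The scene picture shows the tin at about (262,147), the round tin at (259,222), a tall mug at (325,185), and the box at (343,310) with its flap at (330,322). The side picture shows the tin at (342,320) and the box at (216,168). Next I'll enlarge the tin and the box.

```bash
python3 - <<'E'
import cv2,numpy as np
a=cv2.imread('pics/a.png');b=cv2.imread('pics/b.png')
def c(i,x,y,w,h,s):
    return cv2.resize(i[y:y+h,x:x+w],(400,300),interpolation=cv2.INTER_CUBIC)
# 80x60 @5 for tins ; 100x75 @4 for box
o=np.vstack([np.hstack([c(a,222,115,80,60,5),c(b,302,290,80,60,5)]),np.hstack([c(a,293,262,100,93.0.__int__()and 75,4),c(b,170,122,100,75,4)])])
cv2.imwrite('pics/c.png',o)
E
```

```text
(no output)
```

View pics/c.png

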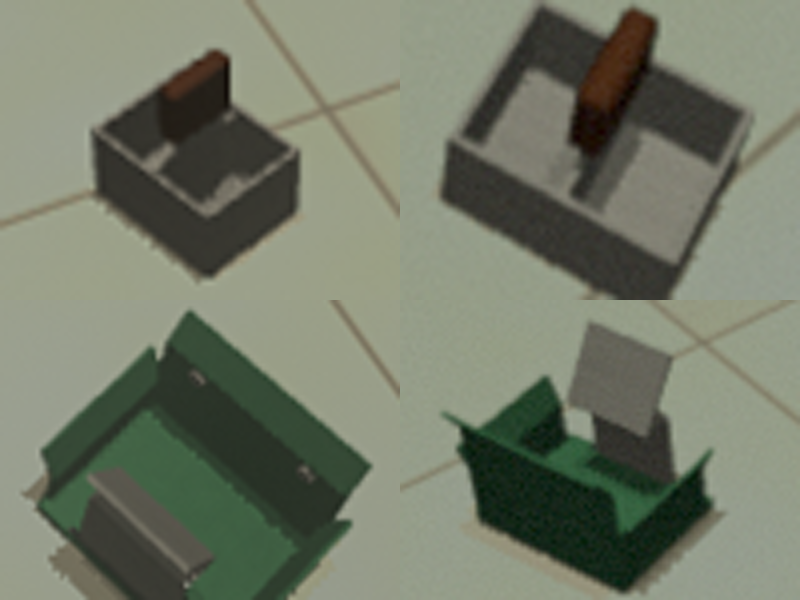

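The crops show the grip's top face centred at scene pixel (261,131) and side pixel (345,302). The box's back flare runs from (340,265) to (385,303) in the scene picture, and the flap's top edge from (217,127) to (238,136) in the side picture.

```bash
cat > h.py <<'E'
import numpy as np
from workcell import viewer
def fixed(n):
    p=viewer.camera_params(n);return p,np.array(p['R']),np.array(p['t'])
def wristRT(pos,q):
    from scipy.spatial.transform import Rotation as Ro
    p=viewer.camera_params('wrist');T=np.array(p['T_tool_cam'])
    W=np.eye(4);W[:3,:3]=Ro.from_quat(q).as_matrix();W[:3,3]=pos
    M=np.linalg.inv(W@T);return p,M[:3,:3],M[:3,3]
def bp(c,uv,z):
    p,R,t=c;f=210/np.tan(np.radians(p['vertical_fov']/2))
    d=R.T@np.array([(uv[0]-p['cx'])/f,(uv[1]-p['cy'])/f,1]);o=-R.T@t
    return o+d*(z-o[2])/d[2]
def proj(c,X):
    p,R,t=c;f=210/np.tan(np.radians(p['vertical_fov']/2));x=R@X+t
    return np.array([p['cx']+f*x[0]/x[2],p['cy']+f*x[1]/x[2]])
E
python3 - <<'E'
from h import *
np.set_printoptions(precision=4,suppress=True)
a=fixed('scene');b=fixed('side')
print('cams',-a[1].T@a[2],-b[1].T@b[2])
def pr(n,c,z,*pts):
    X=[bp(c,p,z) for p in pts];print(n,[x[:2] for x in X], 'len',[np.round(np.linalg.norm(X[i+1]-X[i]),4) for i in range(len(X)-1)],'ang',[np.round(np.degrees(np.arctan2(*(X[i+1]-X[i])[1::-1])),1) for i in range(len(X)-1)])
pr('grip',a,.1,(256.2,135.2),(261.4,130.6),(266.4,125.6))
pr('grip',b,.1,(340.4,310),(345.4,301.6),(350.4,292.8))
pr('rim',a,.05,(241.2,141),(263.8,157.6),(281.4,145))
pr('rim',b,.05,(311.4,318.4),(330.6,291.6),(371.8,312.4),(358,343),(311.4,318.4))
pr('flare',a,.097,(340.5,265),(385.5,303.25))
pr('floor back',a,.008,(330.7,289),(370,322))
pr('flap1',a,.103,(315.5,306.5),(340,330.7))
pr('flap2 lip',a,.066,(322.5,303.7),(346.2,327))
pr('flaptop side',b,.103,(217.5,127.5),(238,135.75))
pr('lip side',b,.064,(212.5,146.25),(232.5,155.75))
E
```

```text
cams [0.8015 0.4571 0.8441] [ 0.1624 -0.4407  0.7271]
grip [array([ 0.4963, -0.2249]), array([ 0.4771, -0.2341]), array([ 0.4574, -0.2451])] len [np.float64(0.0213), np.float64(0.0225)] ang [np.float64(-154.4), np.float64(-151.0)]
grip [array([ 0.4579, -0.2474]), array([ 0.4759, -0.2415]), array([ 0.495 , -0.2348])] len [np.float64(0.0189), np.float64(0.0202)] ang [np.float64(18.2), np.float64(19.2)]
rim [array([ 0.5216, -0.2685]), array([ 0.4925, -0.1882]), array([ 0.4303, -0.2084])] len [np.float64(0.0854), np.float64(0.0655)] ang [np.float64(109.9), np.float64(-162.0)]
rim [array([ 0.4291, -0.2109]), array([ 0.4944, -0.193 ]), array([ 0.5224, -0.2715]), array([ 0.4604, -0.2959]), array([ 0.4291, -0.2109])] len [np.float64(0.0677), np.float64(0.0834), np.float64(0.0666), np.float64(0.0906)] ang [np.float64(15.3), np.float64(-70.4), np.float64(-158.6), np.float64(110.2)]
flare [array([0.4966, 0.1848]), array([0.4614, 0.2943])] len [np.float64(0.115)] ang [np.float64(107.8)]
floor back [array([0.5114, 0.1934]), array([0.4752, 0.2948])] len [np.float64(0.1077)] ang [np.float64(109.7)]
flap1 [array([0.5894, 0.2415]), array([0.5719, 0.3023])] len [np.float64(0.0633)] ang [np.float64(106.0)]
flap2 lip [array([0.5631, 0.2318]), array([0.5456, 0.2938])] len [np.float64(0.0644)] ang [np.float64(105.8)]
flaptop side [array([0.5758, 0.3037]), array([0.5964, 0.2445])] len [np.float64(0.0627)] ang [np.float64(-70.8)]
lip side [array([0.5486, 0.2931]), array([0.5668, 0.2312])] len [np.float64(0.0645)] ang [np.float64(-73.6)]
```

Request:
arm_command --plan '[{"dp": [36, -24, 0]}, {"dp": [36, -24, 0]}, {"dp": [36, -24, 0]}, {"dp": [36, -24, 0]}, {"dp": [36, -24, 0]}]' --grip -1

```text
invalid input at $.plan[0]: expected keys dp, spin
```

Request:
arm_command --plan '[{"dp": [36, -24, 0]}, {"dp": [36, -24, 0]}, {"dp": [36, -24, 0]}, {"dp": [36, -24, 0]}, {"dp": [0, 0, 0]}]'

```text
invalid input at $.plan[0]: expected keys dp, spin
```

```bash
cat >look.py <<'E'
import sys,cv2
from h import *
from workcell import manip,finder
o=manip.get_obs();w=wristRT(o['position'],o['ee_rot'])
im=viewer.camera('wrist');cv2.imwrite(sys.argv[1],im)
np.set_printoptions(precision=4,suppress=True)
print(o['clock'],o['position'],o['ee_rot'],o['ft_force'],o['grip_width'])
np.save(sys.argv[1]+'.npy',np.r_[o['position'],o['ee_rot']])
E
python3 look.py pics/w1.png
```

```text
0.4 [ 0.1612 -0.6039  0.4046] [ 0.9915  0.13    0.     -0.0001] [ 0.3255  0.6113 -0.045 ] 0.9999643628143003
```

View pics/w1.png

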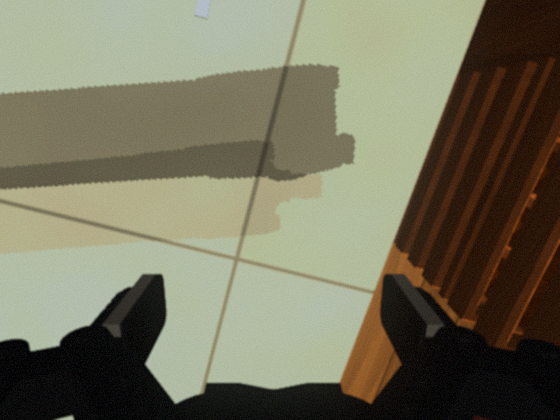

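The moves were refused because each row needs a spin value, so the picture only shows the fingers over bare tabletop. I'll repeat them with spin included.

Request:
arm_command --plan '[{"dp": [36, -24, 0], "spin": 0}, {"dp": [36, -24, 0], "spin": 0}, {"dp": [36, -24, 0], "spin": 0}, {"dp": [36, -24, 0], "spin": 0}, {"dp": [36, -24, 0], "spin": 0}]' --grip -1

```text
clock: 0.95
position: [0.305, -0.44, 0.4049]
ee_rot: [0.992, 0.13, 0.0, 0.0]
ft_force: [0.8, -0.6, 0.7]
grip_width: 1.0
grasp_force: 0.0
```

Request:
arm_command --plan '[{"dp": [36, -24, 0], "spin": 0}, {"dp": [36, -24, 0], "spin": 0}, {"dp": [36, -24, 0], "spin": 0}, {"dp": [36, -24, 0], "spin": 0}, {"dp": [0, 0, 0], "spin": 0}]'

```text
clock: 1.45
position: [0.4223, -0.3063, 0.4051]
ee_rot: [0.991, 0.135, 0.001, -0.0]
ft_force: [0.4, 0.1, 0.3]
grip_width: 1.0
grasp_force: 0.0
```

```bash
python3 look.py pics/w2.png
```

```text
1.45 [ 0.4223 -0.3063  0.4051] [ 0.9909  0.1346  0.0011 -0.0005] [0.4132 0.1204 0.2631] 1.0000448735623473
```

View pics/w2.png

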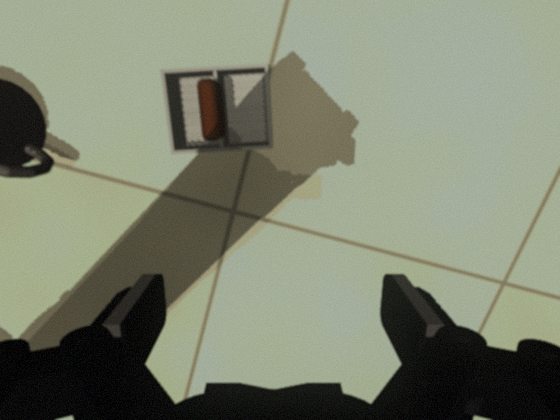

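The wrist picture shows the tin's rim corners at about (163,70), (268,67), (272,148) and (174,152), with the grip top near (207,107).

```bash
python3 - <<'E'
from h import *
np.set_printoptions(precision=4,suppress=True)
s=np.load('pics/w2.png.npy');w=wristRT(s[:3],s[3:])
P=np.array([bp(w,p,.05) for p in [(163,70),(268,67),(272,148),(174,152)]])[:,:2]
print(P.mean(0));d=np.roll(P,-1,0)-P
print(np.hypot(*d.T),np.degrees(np.arctan2(d[:,1],d[:,0])))
for p in[(207,82),(207,107),(207,132)]:print(bp(w,p,.1))
from workcell import manip;o=manip.get_obs();print(o['position'],o['joint_velocities'])
E
```

```text
[ 0.4782 -0.2443]
[0.0877 0.0668 0.0869 0.068 ] [ -73.0304 -161.736   107.755    18.8954]
[ 0.4969 -0.2382  0.1   ]
[ 0.4802 -0.2419  0.1   ]
[ 0.4628 -0.2458  0.1   ]
[ 0.4203 -0.3091  0.4049] [0.0412 0.0015 0.0659 0.0028 0.017  0.0035 0.0293]
```

Request:
arm_command --plan '[{"dp": [25, -16, 0], "spin": -0.02}, {"dp": [25, -16, 0], "spin": -0.02}, {"dp": [24, -17, 30], "spin": 0}, {"dp": [0, 0, 30], "spin": 0}, {"dp": [0, 0, 0], "spin": 0}]'

```text
clock: 2.0
position: [0.4746, -0.2443, 0.3411]
ee_rot: [0.989, 0.15, -0.003, -0.002]
ft_force: [-0.2, 0.1, -0.6]
grip_width: 0.999
grasp_force: 0.0
```

```bash
python3 look.py pics/w3.png
```

```text
2.0 [ 0.4746 -0.2443  0.3411] [ 0.9887  0.1498 -0.0027 -0.0017] [-0.1941  0.0602 -0.6281] 0.9987971120021788
```

View pics/w3.png

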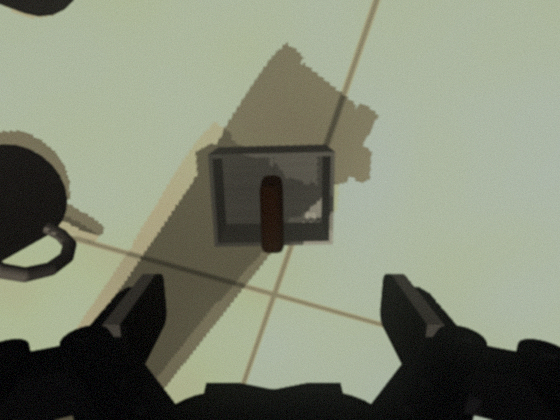

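The grip is lined up between the fingers: its block is at column 272 and the fingers' midpoint is at 274.

Request:
arm_command --plan '[{"dp": [2, 0, 30], "spin": -0.02}, {"dp": [2, 0, 30], "spin": 0}, {"dp": [0, 0, 30], "spin": 0}, {"dp": [0, 0, 15], "spin": 0}, {"dp": [0, 0, 0], "spin": 0}]'

```text
clock: 2.55
position: [0.4792, -0.2439, 0.2392]
ee_rot: [0.987, 0.159, -0.001, -0.0]
ft_force: [-0.8, -0.6, -0.1]
grip_width: 1.0
grasp_force: 0.0
```

```bash
python3 look.py pics/w4.png; python3 - <<'E'
from h import *
s=np.load('pics/w4.png.npy');w=wristRT(s[:3],s[3:])
from scipy.spatial.transform import Rotation as R
print(np.degrees(R.from_quat(s[3:]).as_matrix()[:,0]*1), proj(w,np.array([.478,-.242,.1])))
E
```

```text
2.55 [ 0.4792 -0.2439  0.2392] [ 0.9873  0.1589 -0.0009 -0.0004] [-0.794  -0.6294 -0.0875] 1.0000393223328798
[54.40272072 17.97614968 -0.09149359] [263.22500426 325.16308695]
```

View pics/w4.png

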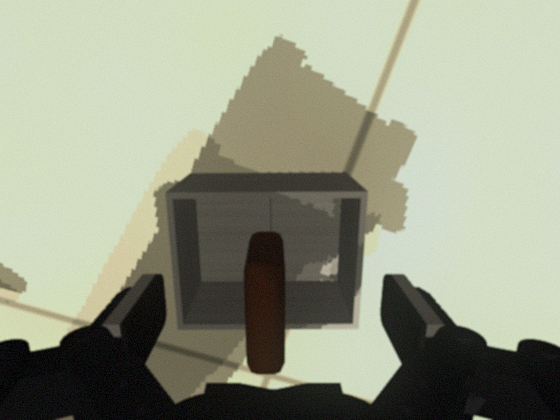

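The grip block's top is at about (265,320), roughly 2–3 mm towards −y of centre. I'll shift by that and close.

Request:
arm_command --plan '[{"dp": [-1, -2.5, 3], "spin": 0}, {"dp": [0, 0, 0], "spin": 0}]'

```text
clock: 2.8
position: [0.4783, -0.2409, 0.238]
ee_rot: [0.987, 0.16, 0.001, 0.001]
ft_force: [0.4, -0.4, -0.1]
grip_width: 0.996
grasp_force: 0.0
```

Request:
arm_command --plan '[{"dp": [0, 0, 0], "spin": 0}, {"dp": [0, 0, 0], "spin": 0}, {"dp": [0, 0, 0], "spin": 0}, {"dp": [0, 0, 0], "spin": 0}, {"dp": [0, 0, 0], "spin": 0}]' --grip 1 --newtons 70

```text
clock: 3.3
position: [0.4781, -0.2409, 0.2368]
ee_rot: [0.987, 0.16, 0.0, 0.0]
ft_force: [-3.6, -1.3, 6.0]
grip_width: 0.153
grasp_force: 68.7
```

Request:
arm_command --plan '[{"dp": [0, 0, 0], "spin": 0}, {"dp": [0, 0, 0], "spin": 0}, {"dp": [0, 0, 0], "spin": 0}, {"dp": [0, 0, 0], "spin": 0}, {"dp": [0, 0, 0], "spin": 0}]'

```text
clock: 3.8
position: [0.4781, -0.241, 0.2368]
ee_rot: [0.987, 0.16, 0.0, 0.0]
ft_force: [-0.2, -0.4, 2.8]
grip_width: 0.155
grasp_force: 68.6
```

Request:
arm_command --plan '[{"dp": [0, 0, -30], "spin": 0}, {"dp": [0, 0, -40], "spin": 0}, {"dp": [0, 0, -40], "spin": 0}, {"dp": [0, 0, -40], "spin": 0}, {"dp": [0, 0, -40], "spin": 0}]'

```text
clock: 4.3
position: [0.4777, -0.2404, 0.4277]
ee_rot: [0.987, 0.16, -0.0, -0.0]
ft_force: [-0.1, -0.7, -2.5]
grip_width: 0.157
grasp_force: 68.8
```

Request:
arm_command --plan '[{"dp": [10, -22, 0], "spin": 0}, {"dp": [17, -36, 0], "spin": 0}, {"dp": [17, -36, 0], "spin": 0}, {"dp": [17, -36, 0], "spin": 0}, {"dp": [17, -36, 0], "spin": 0}]'

```text
clock: 4.8
position: [0.4994, -0.0569, 0.4262]
ee_rot: [0.987, 0.16, -0.001, -0.0]
ft_force: [1.6, -1.1, -1.5]
grip_width: 0.151
grasp_force: 68.8
```

Request:
arm_command --plan '[{"dp": [17, -36, 0], "spin": 0}, {"dp": [17, -36, 0], "spin": 0}, {"dp": [17, -36, 0], "spin": 0}, {"dp": [17, -36, 0], "spin": 0}, {"dp": [17, -36, 0], "spin": 0}]'

```text
clock: 5.3
position: [0.5233, 0.1405, 0.4262]
ee_rot: [0.987, 0.16, -0.0, 0.0]
ft_force: [0.5, -0.2, -2.7]
grip_width: 0.152
grasp_force: 68.8
```

Request:
arm_command --plan '[{"dp": [10, -25, 0], "spin": 0}, {"dp": [0, 0, 0], "spin": 0}, {"dp": [0, 0, 0], "spin": 0}]'

```text
clock: 5.6
position: [0.525, 0.1662, 0.426]
ee_rot: [0.987, 0.16, -0.001, 0.0]
ft_force: [0.4, 0.2, -2.3]
grip_width: 0.151
grasp_force: 68.9
```

```bash
python3 look.py pics/w5.png
```

```text
5.6 [0.525  0.1662 0.426 ] [ 0.987   0.1605 -0.0008  0.    ] [ 0.4003  0.1633 -2.3152] 0.15133457050544566
```

View pics/w5.png

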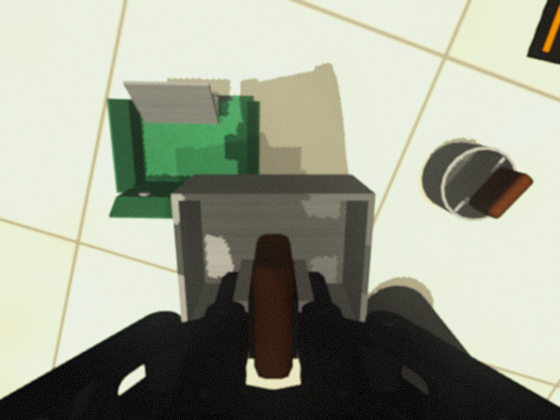

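The box sits upper left: flap top edge (125,82)–(210,84), lip (140,121)–(219,123), side flares ending at columns 108 and 259. The held tin's far rim runs from (172,193) to (375,193).

```bash
python3 - <<'E'
from h import *
np.set_printoptions(precision=4,suppress=True)
s=np.load('pics/w5.png.npy');w=wristRT(s[:3],s[3:])
def pr(n,z,k,*pts):
    X=np.array([bp(w,p,z) for p in pts])[:,:2];d=X[1]-X[0];e=X.mean(0);a=np.arctan2(d[1],d[0])-np.pi/2
    u=np.array([np.cos(np.radians(18)),np.sin(np.radians(18))])
    print(n,X.tolist(),'len',np.hypot(*d),'yaw',np.degrees(a),'centre',e-k*u)
pr('flaptop',.103,.052,(211,84),(125,82))
pr('lip',.066,.021,(219,123),(140,121))
pr('flares',.057,0,(259,130),(108,130))
pr('tinrim',.24,.035,(375,193),(172,193))
pr('backflare',.097,-.043,(205,217),(109,217))
E
```

```text
flaptop [[0.5944290060490977, 0.2373751030475824], [0.5751903695886418, 0.29955483421075246]] len 0.06508797201005487 yaw 17.19225886296855 centre [0.5354 0.2524]
lip [[0.565681431991722, 0.22821863410865825], [0.545375521404749, 0.29447877343693973]] len 0.06930177536376264 yaw 17.038071351927908 centre [0.5356 0.2549]
flares [[0.5705000633710056, 0.19316304393473288], [0.5271201084502949, 0.3232106677077388]] len 0.13709195796226775 yaw 18.447139690335216 centre [0.5488 0.2582]
tinrim [[0.5729541477449073, 0.13356072900416885], [0.5447821470766108, 0.21804246463604773]] len 0.08905518107908811 yaw 18.441920408785048 centre [0.5256 0.165 ]
backflare [[0.4892322076451209, 0.21409496257170904], [0.4632223129328864, 0.2921026598210809]] len 0.0822296506929902 yaw 18.439793423073993 centre [0.5171 0.2664]
```

Request:
arm_command --plan '[{"dp": [10, -21, 0], "spin": 0.015}, {"dp": [10, -22, 0], "spin": 0}, {"dp": [10, -22, 0], "spin": 0}, {"dp": [9, -18, 0], "spin": 0}, {"dp": [0, 0, 0], "spin": 0}]'

```text
clock: 6.15
position: [0.5369, 0.258, 0.4263]
ee_rot: [0.988, 0.153, -0.0, -0.0]
ft_force: [0.3, 0.2, -1.1]
grip_width: 0.153
grasp_force: 69.0
```

Request:
arm_command --plan '[{"dp": [0, 0, 25], "spin": 0}, {"dp": [0, 0, 25], "spin": 0}, {"dp": [0, 0, 20], "spin": 0}, {"dp": [0, 0, 0], "spin": 0}, {"dp": [0, 0, 0], "spin": 0}]'

```text
clock: 6.65
position: [0.5376, 0.2555, 0.3572]
ee_rot: [0.988, 0.151, -0.0, 0.0]
ft_force: [0.2, 0.6, -2.4]
grip_width: 0.156
grasp_force: 69.0
```

```bash
python3 - <<'E'
from h import *
import cv2
o=[]
for n,x,y in(('scene',270,215),('side',150,60)):
    im=viewer.camera(n);o.append(cv2.resize(im[y:y+150,x:x+100],(400,600),interpolation=cv2.INTER_CUBIC))
cv2.imwrite('pics/d.png',np.hstack(o))
E
```

```text
(no output)
```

View pics/d.png

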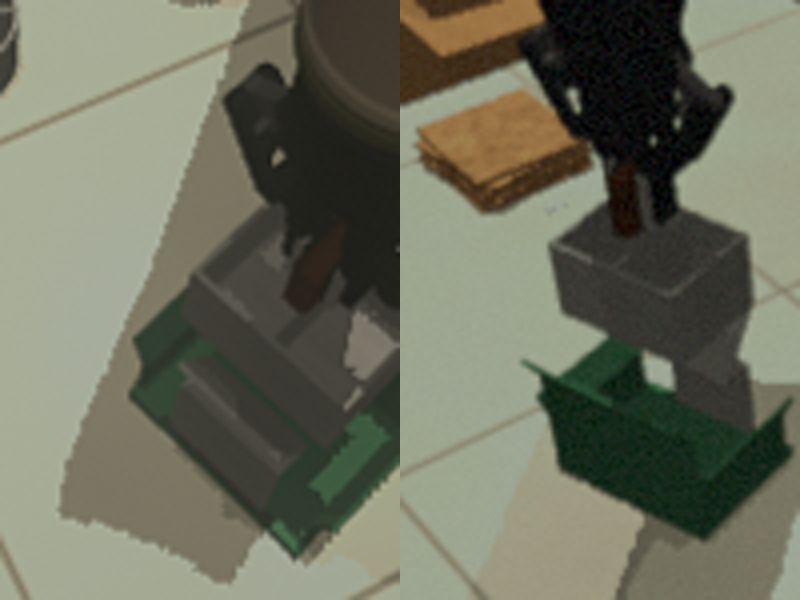

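Both views show the tin level and square above the bay, with the flap to its +x side. I'll lower it with a small −x trim.

Request:
arm_command --plan '[{"dp": [-2, 0, 10], "spin": 0}, {"dp": [0, 0, 10], "spin": 0}, {"dp": [0, 0, 10], "spin": 0}, {"dp": [0, 0, 8], "spin": 0}, {"dp": [0, 0, 0], "spin": 0}]'

```text
clock: 7.25
position: [0.5343, 0.256, 0.3168]
ee_rot: [0.988, 0.153, -0.002, 0.001]
ft_force: [-5.0, -2.6, -1.4]
grip_width: 0.148
grasp_force: 69.2
```

Request:
arm_command --plan '[{"dp": [0, 0, 6], "spin": 0}, {"dp": [0, 0, 6], "spin": 0}, {"dp": [0, 0, 6], "spin": 0}, {"dp": [0, 0, 6], "spin": 0}, {"dp": [0, 0, 0], "spin": 0}]'

```text
clock: 7.75
position: [0.5336, 0.256, 0.2926]
ee_rot: [0.988, 0.153, -0.003, 0.001]
ft_force: [-8.2, -2.6, -2.6]
grip_width: 0.156
grasp_force: 68.7
```

Request:
arm_command --plan '[{"dp": [0, 0, 6], "spin": 0}, {"dp": [0, 0, 6], "spin": 0}, {"dp": [0, 0, 6], "spin": 0}, {"dp": [0, 0, 6], "spin": 0}, {"dp": [0, 0, 0], "spin": 0}]'

```text
clock: 8.25
position: [0.5335, 0.2559, 0.2683]
ee_rot: [0.988, 0.153, -0.003, 0.001]
ft_force: [-8.4, -1.7, -4.9]
grip_width: 0.155
grasp_force: 68.8
```

Request:
arm_command --plan '[{"dp": [0, 0, 6], "spin": 0}, {"dp": [0, 0, 6], "spin": 0}, {"dp": [0, 0, 4], "spin": 0}, {"dp": [0, 0, 2], "spin": 0}, {"dp": [0, 0, 0], "spin": 0}]'

```text
clock: 8.75
position: [0.5338, 0.2555, 0.2497]
ee_rot: [0.988, 0.153, -0.003, 0.001]
ft_force: [-2.7, 0.8, -21.1]
grip_width: 0.152
grasp_force: 68.1
```

Request:
arm_command --plan '[{"dp": [0, 0, 2], "spin": 0}, {"dp": [0, 0, 0], "spin": 0}, {"dp": [0, 0, 0], "spin": 0}]'

```text
clock: 9.05
position: [0.5349, 0.2558, 0.2495]
ee_rot: [0.988, 0.152, -0.001, 0.0]
ft_force: [0.7, 0.8, -22.4]
grip_width: 0.153
grasp_force: 68.1
```

Request:
arm_command --plan '[{"dp": [0, 0, 2], "spin": 0}, {"dp": [0, 0, 0], "spin": 0}, {"dp": [0, 0, 0], "spin": 0}]'

```text
clock: 9.35
position: [0.5356, 0.2562, 0.2491]
ee_rot: [0.988, 0.152, 0.001, -0.0]
ft_force: [1.3, 0.1, -14.4]
grip_width: 0.156
grasp_force: 69.2
```

```bash
python3 - <<'E'
from h import *
from workcell import manip
import cv2
np.set_printoptions(precision=4,suppress=True)
o=[]
for n,x,y in(('scene',280,235),('side',160,85)):
    im=viewer.camera(n);o.append(cv2.resize(im[y:y+120,x:x+80],(400,600),interpolation=cv2.INTER_CUBIC))
cv2.imwrite('pics/e.png',np.hstack(o))
s=manip.get_obs()
for k in s:print(k,s[k])
E
```

```text
clock 9.45
joint_pos [ 0.0422  0.4981 -0.713   1.6878  0.3607  1.0898 -2.0449]
joint_velocities [-0.0012  0.0015 -0.003  -0.0002  0.0005  0.0011  0.0012]
tau [  0.0774 -66.9954 -13.3146 -38.0835   0.0604   0.3066  -0.0047]
position [0.5356 0.2562 0.2491]
ee_rot [ 0.9883  0.1522  0.0007 -0.0002]
ft_force [  1.9919   0.1101 -13.29  ]
torque [ 0.1883  0.0236 -0.0417]
grasp_force 69.22464609146118
grip_width 0.1574707890317669
```

View pics/e.png

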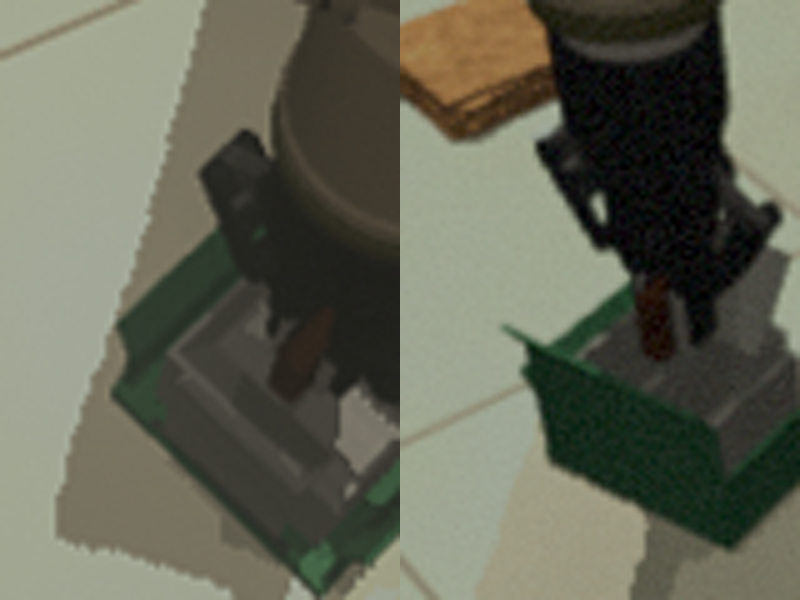

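The tin is deep in the bay. Lowering the command is bringing the downward force on the tool back towards zero, so I'll press a little further and see where it stops.

Request:
arm_command --plan '[{"dp": [0, 0, 2], "spin": 0}, {"dp": [0, 0, 0], "spin": 0}, {"dp": [0, 0, 0], "spin": 0}]'

```text
clock: 9.75
position: [0.5357, 0.2565, 0.2478]
ee_rot: [0.988, 0.152, 0.001, -0.0]
ft_force: [0.0, 0.0, -1.5]
grip_width: 0.153
grasp_force: 70.9
```

Request:
arm_command --plan '[{"dp": [0, 0, 2], "spin": 0}, {"dp": [0, 0, 0], "spin": 0}, {"dp": [0, 0, 0], "spin": 0}]'

```text
clock: 10.05
position: [0.5354, 0.2562, 0.2449]
ee_rot: [0.988, 0.152, 0.0, -0.0]
ft_force: [-0.2, -0.2, -0.4]
grip_width: 0.154
grasp_force: 71.1
```

Request:
arm_command --plan '[{"dp": [0, 0, 2], "spin": 0}, {"dp": [0, 0, 0], "spin": 0}, {"dp": [0, 0, 0], "spin": 0}]'

```text
clock: 10.35
position: [0.5356, 0.2565, 0.2448]
ee_rot: [0.988, 0.152, 0.001, 0.0]
ft_force: [-5.9, -3.7, 17.0]
grip_width: 0.154
grasp_force: 73.9
```

```bash
python3 - <<'E'
from h import *
from workcell import manip,finder
import cv2
np.set_printoptions(precision=4,suppress=True)
a=cv2.imread('pics/a.png')
for n in('scene','side'):
    cv2.imwrite(f'pics/f_{n}.png',viewer.camera(n))
    print(n,[(np.round(d['position'],3),round(d['score'],2)) for d in finder.find_in(n,'flap')[:2]],[(np.round(d['position'],3),round(d['score'],2)) for d in finder.find_in(n,'tin_grip')[:2]])
s=manip.get_obs();print(s['position'],s['ft_force'])
# flap strip column profile in side image: initial vs now vs before snap (e not saved raw)
for f in('pics/b.png','pics/f_side.png'):
    g=cv2.cvtColor(cv2.imread(f),cv2.COLOR_BGR2GRAY)
    print(f);print(g[124:162:2,210:246:3])
E
```

```text
scene [(array([0.574, 0.27 , 0.066]), 0.97)] [(array([0.531, 0.268, 0.021]), 0.95)]
side [(array([0.57 , 0.243, 0.078]), 0.73)] [(array([0.535, 0.248, 0.05 ]), 0.83)]
[0.5356 0.2565 0.2448] [-4.965  -4.0181 17.9683]
pics/b.png
[[151 154 151 152 151 154 152 152 139 142 150 149]
 [151 151 152 152 153 151 152 150 153 131 145 150]
 [153 152 135 105 143 150 152 154 154 155 127 150]
 [152 153 111  97  96 134 150 152 153 153 151 129]
 [152 153 101 101  97  97 102 143 152 154 150 143]
 [154 152  98  97  97  99  96  99 123 150 142 136]
 [152 149  98  97  96 102 100  98  99  89 147 152]
 [153 141  94  97  96 100 100  98 100 107 154 151]
 [154 129 101 100  96  96  98  99 100 140 152 151]
 [154 102  97  99 101  97  99  99  99 152 152 151]
 [155  97  98  98 103 100 100  98  92 151 152 151]
 [143  96  97  97  99  99  98  97  98 153 154 152]
 [ 89 105  94  96  97 100  98 101 110 152 151 153]
 [ 80 152 147  91 100 100 100  98  69 149 152 153]
 [ 59 152 155  44  71  98  97 101  60 117 154 152]
 [ 39 150 155  50  48  44  93  94  49 102 151 154]
 [ 30  81 138  55  47  48  42  61  49  92 153 153]
 [ 64 
[... 382 characters left out ...]
 21  24  17  15  14  91 161 152 146]
 [ 10  16   8   8   1   8   6  15  71  87 158 161]
 [ 15   1   7  11  22   7   3  60  76 114 162 162]
 [  3  17   3  22  12  18  19  74  74 149 161 162]
 [ 19  23  14  20  16  12  60  77  74 162 162 162]
 [ 17  29  18  13   9  53  74  73  74 164 162 162]
 [ 14  19  37   2  13  66  76  75  91 163 162 161]
 [ 20  18  53  11  18  67  74  72 112 161 162 161]
 [ 17  19  55  16   9  66  76  69  72 154 162 163]
 [ 16   7  60   4  22  65  72  74  68 119 162 163]
 [ 25  21  56  22  50  48  68  72  54 108 162 162]
 [ 20  23  51  52  52  52  56  56  53  84 151 154]
 [ 36  38  48  52  53  50  55  55  54  70 110 114]
 [ 50  57  52  48  44  52  56  53  68  50 103 115]]
```

The flap's right edge in the side picture matches the initial shut picture row for row. The tin bottoms out hard at TCP z = 0.2448, which is the seated height. Now I'll release it.

Request:
arm_command --plan '[{"dp": [0, 0, -2], "spin": 0}, {"dp": [0, 0, 0], "spin": 0}, {"dp": [0, 0, 0], "spin": 0}]'

```text
clock: 10.95
position: [0.5353, 0.2562, 0.2449]
ee_rot: [0.988, 0.152, 0.0, 0.0]
ft_force: [-0.9, -1.0, 3.3]
grip_width: 0.156
grasp_force: 72.0
```

Request:
arm_command --plan '[{"dp": [0, 0, 0], "spin": 0}, {"dp": [0, 0, 0], "spin": 0}, {"dp": [0, 0, 0], "spin": 0}, {"dp": [0, 0, 0], "spin": 0}, {"dp": [0, 0, 0], "spin": 0}]' --grip -1

```text
clock: 11.45
position: [0.5352, 0.2562, 0.2446]
ee_rot: [0.988, 0.152, -0.0, 0.0]
ft_force: [-0.5, -0.6, -0.4]
grip_width: 0.983
grasp_force: 0.0
```

Request:
arm_command --plan '[{"dp": [0, 0, 0], "spin": 0}, {"dp": [0, 0, 0], "spin": 0}, {"dp": [0, 0, -10], "spin": 0}, {"dp": [0, 0, -20], "spin": 0}, {"dp": [0, 0, -30], "spin": 0}]'

```text
clock: 11.95
position: [0.5349, 0.2559, 0.3048]
ee_rot: [0.988, 0.152, -0.001, 0.0]
ft_force: [0.8, 0.0, -0.2]
grip_width: 1.001
grasp_force: 0.0
```

Request:
arm_command --plan '[{"dp": [0, 0, -40], "spin": 0}, {"dp": [0, 0, -40], "spin": 0}, {"dp": [0, 0, -40], "spin": 0}, {"dp": [0, 0, 0], "spin": 0}, {"dp": [0, 0, 0], "spin": 0}]'

```text
clock: 12.45
position: [0.5351, 0.2564, 0.4261]
ee_rot: [0.988, 0.152, 0.001, -0.0]
ft_force: [-0.7, -0.8, -0.1]
grip_width: 1.001
grasp_force: 0.0
```

```bash
python3 - <<'E'
from h import *
from workcell import manip,finder
import cv2
np.set_printoptions(precision=4,suppress=True)
for n in('scene','side','wrist'):
    cv2.imwrite(f'pics/g_{n}.png',viewer.camera(n))
    for t in('flap','tin_grip','pot_grip'):
        print(n,t,[(np.round(d['position'],3),round(d['score'],2)) for d in finder.find_in(n,t)[:2]])
# flap edge: side view columns 231..246
for f in('pics/b.png','pics/g_side.png'):
    g=cv2.cvtColor(cv2.imread(f),cv2.COLOR_BGR2GRAY);print(g[124:162:3,210:246:3])
b=bp  # where the grip top should project when seated
X=np.array([.535,.256,.108]);c=fixed('side');print(proj(c,X),proj(fixed('scene'),X))
for n in('scene','side'):
    im=cv2.imread(f'pics/g_{n}.png').astype(int);m=((im[:,:,2]-im[:,:,0])>25)&(im[:,:,2]<140)
    p=proj(fixed(n),np.array([.535,.256,.089])).astype(int);r=m[p[1]-18:p[1]+18,p[0]-18:p[0]+18]
    ys,xs=np.nonzero(r);print(n,'pred block centre',p,'found',xs.mean()+p[0]-18,ys.mean()+p[1]-18,len(xs))
E
```

```text
scene flap [(array([0.526, 0.259, 0.052]), 0.58), (array([0.572, 0.267, 0.064]), 0.57)]
scene tin_grip [(array([0.522, 0.259, 0.037]), 0.89)]
scene pot_grip [(array([ 0.594, -0.015,  0.036]), 0.65)]
side flap [(array([0.572, 0.253, 0.09 ]), 0.68)]
side tin_grip [(array([0.536, 0.247, 0.051]), 0.76), (array([0.571, 0.254, 0.092]), 0.73)]
side pot_grip [(array([ 0.582, -0.028,  0.041]), 0.66)]
wrist flap [(array([0.568, 0.266, 0.095]), 0.78)]
wrist tin_grip [(array([0.533, 0.253, 0.021]), 0.68)]
wrist pot_grip [(array([ 0.584, -0.006,  0.034]), 0.6)]
[[151 154 151 152 151 154 152 152 139 142 150 149]
 [154 153 142 143 153 153 154 155 153 145 136 151]
 [152 153 111  97  96 134 150 152 153 153 151 129]
 [152 153  99  96 101 101  95 115 146 153 151 135]
 [152 149  98  97  96 102 100  98  99  89 147 152]
 [153 134  97  95  97  99  98 101  97 116 155 152]
 [154 102  97  99 101  97  99  99  99 152 152 151]
 [152  98  97  98  97 100  98 100  95 154 153 153]
 [ 89 105  94  96  97 100  98 101 110 152 151 153]
 [ 67 154 154  53  92  98 100 102  59 132 153 151]
 [ 39 150 155  50  48  44  93  94  
[... 313 characters left out ...]
 154 138]
 [158 155  57  58  59  73  70  72  68  82 152 157]
 [157 133  25  21  60  72  69  70  71 119 156 156]
 [141  23  17  18  50  71  76  72  68 157 156 158]
 [ 26  22  15  17  38  73  72  71  76 159 157 156]
 [ 23  19  13  21  34  69  76  72 106 158 156 157]
 [ 19  26  17   7  56  71  70  72  61 127 159 155]
 [ 17  17  13  46  53  44  68  72  53  79 110 150]
 [ 14  27  46  50  47  46  51  54  47  69 108 108]
 [ 50  50  47  49  47  50  53  54  64  45 105 109]]
[214.0707 141.8089] [343.97   300.1199]
scene pred block centre [342 303] found nan nan 0
side pred block centre [214 148] found 213.16 145.96 25<stdin>:17: RuntimeWarning: Mean of empty slice.
  ret = ret.dtype.type(ret / rcount)
```

The flap's outline again matches the shut picture, the grip block is at its predicted seated pixel in the side view, and the round tin hasn't moved. The arm is clear, so I'm handing in.

```bash
python3 -c "
from workcell import manip
print(manip.hand_in())"
```

```text
the job is handed in; nothing more can be done
None
```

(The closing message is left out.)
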